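# Put away the pharmacy delivery, cold carton first

### The arm

A 6-joint arm with a two-finger parallel gripper is mounted at the origin on the work surface. World frame = base frame: x ahead of the robot, y to its left, z up, the work surface at z = 0. Lengths are in m, angles in rad, forces in N, time in s.
With the tool pointing down it reaches from about 0.4 to 0.925 m from the base axis. Payload 3.4 kg.
Tool frame: the origin (TCP) lies at the very end of the fingers, on their centre line; the grasp point (between the pads) lies 19 mm behind it; z points along the fingers, y is the direction in which the jaws open and shut (so a half turn about z gives the same grasp; the last joint's range is limited). The gripper opens to 85 mm and grips with 20 to 120 N. Pads are 22 mm wide; open, the fingers measure 114 mm over their backs; the gripper's body (76 mm by 85 mm) begins 54 mm behind the grasp point. The pads swing forward as they close: fully open they stand 13 mm farther back than shut.
Start: joints at [1.254, 0.307, 1.506, -0, 1.328, -0.073], TCP at [0.138, 0.558, 0.231] pointing down, gripper open.
Joint ranges: [-3.12, 3.12], [-1.05, 2.28], [0.14, 2.33], [-1.42, 4.57], [0.1, 2.73], [-2.68, 2.68]. Speed limits (rad/s): [2.57, 2.57, 3.14, 3.14, 3.14, 3.14].

### API

Orientations are given as a rotation vector (axis times angle).
In Python, from workcell import bot gives the robot as it stands. The module is installed in compiled form; this text tells all that it offers.
- The arm moves only by the tool carry_out, never from a script. Its argument "series" is a list of rows, each a list of 3 entries, a list of its own where there are three numbers: the gripper command: -1 is shut, 1 is fully open, values between are in proportion, then the shift along the tool's x, y, z in cm, then the turn about the tool's z in degrees. In form: [[hand, [tx, ty, tz], twist], ...]. A call has 1 to 20 rows; each row shifts and turns the pose as measured when the row begins, along the tool's axes as they then stand; what a row does not reach is not made up. A row lasts 1/8 s, in which the tool goes at most 62.5 mm and 10.7 degrees, less where a joint would pass 70% of its speed; a pose out of reach is approached as far as the arm can. A call with a gripper value outside its range is refused whole. The fingers move at their own pace and stop on an object; "grip_force" is the grip in N (left out, the last holds). Time passes only in rows, so rows that do not move let the fingers close. It gives the time, the measured TCP pose, the force and the opening at its end, in the units of the state.
- bot.state(): the state, without advancing time (a new reading comes with each control period).
- bot.snapshot(name): name is "scene" or "top" or "wrist"; returns the picture (420x560x3 uint8, blue, green, red); there is no depth.
- bot.get_calibration(name): a dict with "mtx" (3x3 intrinsics, pixels), "D" ([k1, k2, p1, p2, k3] as OpenCV has them; the pictures are not rectified), "extrinsics" (4x4, takes a point from camera to world coordinates). Camera axes: x right, y up, looking along -z (the intrinsics and any distortion apply to the point x, -y, -z); pixel columns grow to the right and rows downward; lengths in m; the calibration is good to about 2 mm. A picture is of the moment at which its call begins: read the wrist's pose just before it. get_calibration takes no time and is no camera call; for the wrist camera it gives the pose at the moment of the call.
- bot.finish_job(): hands the job in, once; it reports no verdict.
The state is a dict: "clock": time; "joints": joint angles; "qvel": joint speeds; "tau": joint torques, N m; "eef_pos": TCP position; "tcp_rot": TCP orientation; "contact_force": force on the tool from outside, world axes, zero at the start; "wrist_torque": the same for the moment, N m; "grip_width": finger opening in m.
Only numpy, scipy, OpenCV 4.12 (cv2) and the standard library are available. Lean on these libraries where they do the work, as an engineer would, in place of code of your own. Each camera call takes 0.05 s, during which the arm holds its last target. There are 200 camera calls.

### The job

Two stacks of medicine have been delivered to the dispensing bench, each a flat carton with a jar standing on it: put every piece away in the place of its own colour, cartons flat in the long trays and jars upright in the round dishes, fully down inside the rims. The blue-ended carton must be kept cold, so it goes into its blue tray first: take off only the jar that stands on it, and leave the other stack alone until the blue carton is in its tray and let go. Set everything down gently rather than dropping it, and do not knock the orange vial or the red-capped bottle standing nearby.

Things in the scene. Friction and masses are not known exactly. Their poses are not given: they have to be found in the camera images.
- blue_carton: closed flat cardboard medicine carton, white with both blue ends (28 mm long) printed all round; 50 mm (its x) by 120 mm (its y, the long way) by 45 mm high; about 150 g. Origin: centre of its underside. At the start it lies flat on the bench with one of the two jars standing on the middle of its top; the same either way round.
- green_carton: closed flat cardboard medicine carton, white with both green ends (28 mm long) printed all round; 50 mm (its x) by 120 mm (its y, the long way) by 45 mm high; about 150 g. Origin: centre of its underside. At the start it lies flat on the bench with one of the two jars standing on the middle of its top; the same either way round.
- red_jar: upright round ointment jar, white body with a red screw lid (the top 20 mm, as wide as the body); 50 mm in diameter, 60 mm high in all, about 120 g. Origin: centre of its underside. At the start it stands on the middle of one of the two cartons (either one), so its underside is 45 mm above the bench.
- yellow_jar: upright round ointment jar, white body with a yellow screw lid (the top 20 mm, as wide as the body); 50 mm in diameter, 60 mm high in all, about 120 g. Origin: centre of its underside. At the start it stands on the middle of one of the two cartons (either one), so its underside is 45 mm above the bench.
- blue_tray: blue shallow open tray, fixed to the bench: outside 80 mm (its x) by 150 mm (its y, the long way), inside 70 by 140 mm, rim 10 mm above the bench, floor 5 mm above the bench. Origin: centre of its underside, at bench height. The cold-chain tray, for the blue-ended carton.
- green_tray: green shallow open tray, fixed to the bench: outside 80 mm (its x) by 150 mm (its y, the long way), inside 70 by 140 mm, rim 10 mm above the bench, floor 5 mm above the bench. Origin: centre of its underside, at bench height. For the green-ended carton.
- red_dish: red round shallow dish, fixed to the bench: outside 82 mm across, inside 74 mm across, rim 10 mm above the bench, floor 5 mm above the bench. Origin: centre of its underside, at bench height. The jar with the red lid belongs in it.
- yellow_dish: yellow round shallow dish, fixed to the bench: outside 82 mm across, inside 74 mm across, rim 10 mm above the bench, floor 5 mm above the bench. Origin: centre of its underside, at bench height. The jar with the yellow lid belongs in it.
- amber_vial: bystander, not to be disturbed: orange pill vial with a white cap, standing upright at one side of the work; 40 mm in diameter, 75 mm high. Origin: centre of its underside.
- syrup_bottle: bystander, not to be disturbed: white bottle with a red cap, standing upright at one side of the work; 52 mm in diameter, 130 mm high. Origin: centre of its underside.

How it is judged:
On the way:
1. the blue-ended carton lies flat in the blue tray, let go, while the other stack (the green-ended carton and the jar on it) is still where it was (within 30 mm) (z of blue_carton in the frame of blue_tray between 0.002 and 0.0075 m and angle between blue_carton's own z axis and vertical below 0.1 rad and linear speed of blue_carton below 0.02 m/s and x of blue_carton in the frame of blue_tray between -0.012 and 0.012 m and y of blue_carton in the frame of blue_tray between -0.012 and 0.012 m and angle between the y axis of blue_carton and the y axis of blue_tray, either way round below 0.2 rad and contact force between blue_carton and the fingers below 0.2 N and distance of green_carton from where it was at the start of the episode below 0.03 m and distance of any of red_jar, yellow_jar from where it was at the start of the episode below 0.03 m), for 0.2 s.
At the end, for the whole second after the job is handed in: Each carton lies flat in the tray of its colour (within 12 mm along each tray axis, 0.2 rad of yaw), each jar stands in the dish of its lid's colour (within 13.5 mm of centre); all tilted under 0.1 rad, undersides 2 to 7.5 mm above the place's underside, at rest (under 20 mm/s) (z of blue_carton in the frame of blue_tray between 0.002 and 0.0075 m and angle between each of blue_carton, green_carton, red_jar, yellow_jar's own z axis and vertical below 0.1 rad and linear speed of each of blue_carton, green_carton, red_jar, yellow_jar below 0.02 m/s and x of blue_carton in the frame of blue_tray between -0.012 and 0.012 m and y of blue_carton in the frame of blue_tray between -0.012 and 0.012 m and angle between the y axis of blue_carton and the y axis of blue_tray, either way round below 0.2 rad and z of green_carton in the frame of green_tray between 0.002 and 0.0075 m and x of green_carton in the frame of green_tray between -0.012 and 0.012 m and y of green_carton in the frame of green_tray between -0.012 and 0.012 m and angle between the y axis of green_carton and the y axis of green_tray, either way round below 0.2 rad and z of red_jar in the frame of red_dish between 0.002 and 0.0075 m and horizontal distance between red_jar and red_dish below 0.0135 m and z of yellow_jar in the frame of yellow_dish between 0.002 and 0.0075 m and horizontal distance between yellow_jar and yellow_dish below 0.0135 m); the robot touches nothing.
It fails at once if a carton or jar is dropped (falls free of the fingers faster than 0.75 m/s, about 30 mm) ((linear speed of blue_carton above 0.75 m/s and contact force between blue_carton and the fingers below 0.1 N) or (linear speed of green_carton above 0.75 m/s and contact force between green_carton and the fingers below 0.1 N) or (linear speed of red_jar above 0.75 m/s and contact force between red_jar and the fingers below 0.1 N) or (linear speed of yellow_jar above 0.75 m/s and contact force between yellow_jar and the fingers below 0.1 N)).
It fails at once if the orange vial or the red-capped bottle is pushed more than 25 mm or knocked over (distance of any of amber_vial, syrup_bottle from where it was at the start of the episode above 0.025 m or angle between any of amber_vial, syrup_bottle's own z axis and vertical above 0.4 rad).
It fails at once if a carton or jar is slammed into its place (contact force over 60 N) (contact force between blue_carton and blue_tray above 60 N or contact force between green_carton and green_tray above 60 N or contact force between red_jar and red_dish above 60 N or contact force between yellow_jar and yellow_dish above 60 N).
It also fails if it takes over 104 s, if anything falls off the work surface, if the arm or the gripper's body presses on something with over 40 N, if the wrist force passes 120 N, or if a joint passes its speed limit or range.

## Working session

There is one attempt and no reset: what is moved stays moved. The work goes in short steps, Python scripts to look and compute and a tool call to move; the robot and the scene stay as the last step left them, time stands still between calls to the robot, and variables do not carry over. Pictures are saved under pics/ and viewed, about 12 in all and at most 16, crops included, and the job is handed in when it is done.

Besides the shell and the picture viewer there is one more tool, called after "Emit:" as name(argument=value, ...), one argument or row to a line, values as JSON. carry_out: Moves the arm, as the interface text tells. Its arguments: {"type":"object","properties":{"series":{"type":"array"},"grip_force":{"type":"number"}},"required":["series"]}

```bash
mkdir -p pics
python3 - <<'E'
from workcell import bot
import cv2
s=bot.state();print({k:s[k] for k in('clock','eef_pos','tcp_rot','joints','grip_width','contact_force')})
for n in('scene','top'):
    cv2.imwrite(f'pics/{n}0.png',bot.snapshot(n));c=bot.get_calibration(n);print(n,c)
E
```

```text
{'clock': 0.0, 'eef_pos': array([0.13803872, 0.5574963 , 0.23039704]), 'tcp_rot': array([-3.80353583e-01, -3.11810138e+00,  3.02378803e-03]), 'joints': array([ 1.25453208e+00,  3.07555423e-01,  1.50765754e+00, -2.79817025e-06,
        1.32834153e+00, -7.34980688e-02]), 'grip_width': 0.08529270820167349, 'contact_force': array([ 0.28480829, -0.49623683,  0.49525542])}
scene {'mtx': array([[429.62145863,   0.        , 280.1443095 ],
       [  0.        , 429.62145863, 211.98445404],
       [  0.        ,   0.        ,   1.        ]]), 'D': array([0.03305139, 0.        , 0.        , 0.        , 0.        ]), 'extrinsics': array([[-3.26146060e-02, -5.46461967e-01,  8.36848616e-01,
         1.53455891e+00],
       [ 9.99467928e-01, -1.81541147e-02,  2.70977558e-02,
         1.15349179e-02],
       [ 3.84352842e-04,  8.37287135e-01,  5.46763300e-01,
         7.09446456e-01],
       [ 0.00000000e+00,  0.00000000e+00,  0.00000000e+00,
         1.00000000e+00]])}
top {'mtx': array([[508.92568394,   0.        , 277.21823901],
       [  0.        , 508.92568394, 209.45422571],
       [  0.        ,   0.        ,   1.        ]]), 'D': array([-0.09487171,  0.        ,  0.        ,  0.        ,  0.        ]), 'extrinsics': array([[-6.65112564e-02,  9.74204170e-01, -2.15644355e-01,
         2.14724559e-01],
       [-9.97770311e-01, -6.61376923e-02,  8.95614119e-03,
         4.78648033e-04],
       [-5.53710989e-03,  2.15759219e-01,  9.76430899e-01,
         1.56846360e+00],
       [ 0.00000000e+00,  0.00000000e+00,  0.00000000e+00,
         1.00000000e+00]])}
```

View pics/top0.png

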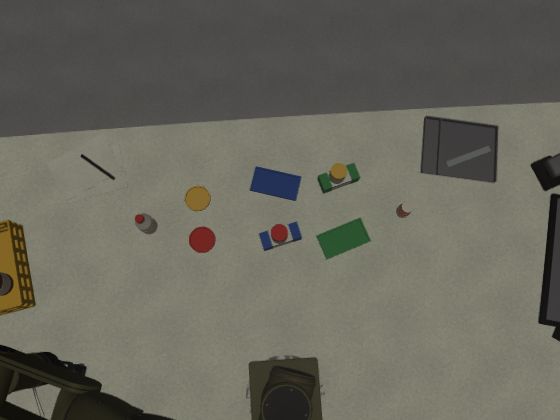

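View pics/scene0.png

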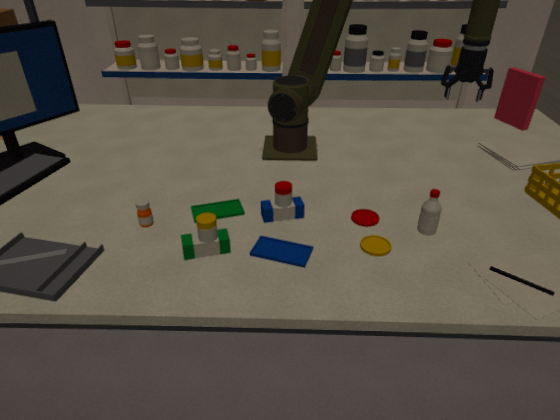

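The top view shows the red jar on the blue carton at about (279,234) and the yellow jar on the green carton at (339,174). The blue tray is at (276,183), the green tray at (343,238), the yellow dish at (198,198), the red dish at (202,240), the bottle at (146,223) and the vial at (403,210). The scene view agrees.

```bash
cat > h.py <<'E'
from workcell import bot
import cv2, numpy as np
from scipy.spatial.transform import Rotation as R
HUE={'red':((0,8),(172,180)),'yellow':((15,28),),'blue':((105,130),),'green':((55,85),)}
def world(cal,px,z):
    px=np.asarray(px,float).reshape(-1,1,2)
    u=cv2.undistortPoints(px,cal['mtx'],cal['D']).reshape(-1,2)
    d=np.c_[u[:,0],-u[:,1],-np.ones(len(u))]@cal['extrinsics'][:3,:3].T
    o=cal['extrinsics'][:3,3]
    return o+d*((z-o[2])/d[:,2])[:,None]
def blobs(img,col,amin=40,smin=110,vmin=40):
    h=cv2.cvtColor(img,cv2.COLOR_BGR2HSV); m=0
    for a,b in HUE[col]: m=m|cv2.inRange(h,(a,smin,vmin),(b,255,255))
    cs,_=cv2.findContours(m,cv2.RETR_EXTERNAL,cv2.CHAIN_APPROX_NONE)
    return sorted([c for c in cs if cv2.contourArea(c)>=amin],key=cv2.contourArea,reverse=True)
def rect(cal,c,z):
    w=world(cal,c.reshape(-1,2),z)[:,:2]
    (x,y),(a,b),t=cv2.minAreaRect((w*1000).astype(np.float32))
    if a>b: t+=90       # now t+90... long axis direction
    return (round(x,1),round(y,1)),(round(min(a,b),1),round(max(a,b),1)),round((t+90)%180,1)  # yaw of long axis, deg
def tool(s,p,yaw=None):
    """shift in tool cm to reach p (m)"""
    return (R.from_rotvec(s['tcp_rot']).inv().apply(np.asarray(p)-s['eef_pos'])*100).round(2)
def yaw_open(s):
    y=R.from_rotvec(s['tcp_rot']).as_matrix()[:,1]; return np.degrees(np.arctan2(y[1],y[0]))
E
python3 - <<'E'
from h import *
img=cv2.imread('pics/top0.png');cal=bot.get_calibration('top')
for col in HUE:
    for c in blobs(img,col):
        x,y,w,h=cv2.boundingRect(c)
        print(col,cv2.contourArea(c),(x+w/2,y+h/2),[(z,rect(cal,c,z)) for z in (0.01,0.045,.105)])
for n,p,z in(('bottle',(146,226),.06),('vial',(403,211),.05)):print(n,world(cal,p,z))
s=bot.state();print(yaw_open(s),R.from_rotvec(s['tcp_rot']).as_matrix().round(3))
c=bot.get_calibration('wrist');print(c);print(tool(s,c['extrinsics'][:3,3]))
E
```

```text
red 497.5 (202.0, 240.0) [(0.01, ((479.7, 227.3), (78.6, 78.6), 86.3)), (0.045, ((473.7, 222.2), (76.8, 76.8), 86.3)), (0.105, ((463.5, 213.5), (73.8, 73.8), 86.3))]
red 210.0 (279.5, 233.0) [(0.01, ((485.5, -14.5), (50.9, 51.1), 40.9)), (0.045, ((479.4, -14.1), (49.8, 49.9), 40.9)), (0.105, ((469.0, -13.6), (47.8, 48.0), 40.9))]
red 47.5 (139.5, 218.5) [(0.01, ((559.6, 423.3), (25.2, 26.4), 62.5)), (0.045, ((551.9, 413.8), (24.7, 25.8), 62.5)), (0.105, ((538.6, 397.6), (23.7, 24.8), 62.5))]
yellow 2220.5 (17.5, 267.5) [(0.01, ((435.9, 819.1), (112.2, 298.8), 2.3)), (0.045, ((430.9, 800.7), (109.7, 292.1), 2.3)), (0.105, ((422.4, 769.2), (105.3, 280.6), 2.3))]
yellow 476.5 (197.0, 198.5) [(0.01, ((613.4, 238.3), (78.2, 79.8), 86.1)), (0.045, ((604.5, 233.0), (76.4, 78.0), 86.1)), (0.105, ((589.1, 223.8), (73.4, 75.0), 86.1))]
yellow 200.5 (338.5, 171.5) [(0.01, ((671.3, -215.9), (51.3, 53.7), 174.8)), (0.045, ((661.1, -211.0), (50.1, 52.5), 174.8)), (0.105, ((643.5, -202.7), (48.1, 50.4), 174.8))]
blue 1055.5 (275.5, 183.5) [(0.01, ((646.0, -12.6), (79.7, 147.2), 72.9)), (0.045, ((63
[... 945 characters left out ...]
52350593 0.38778497 0.06      ]]
vial [[ 0.51909895 -0.39805872  0.05      ]]
76.09119079867862 [[-0.971  0.24  -0.001]
 [ 0.24   0.971 -0.002]
 [ 0.    -0.002 -1.   ]]
{'mtx': array([[330.5030693 ,   0.        , 274.52053646],
       [  0.        , 330.5030693 , 210.30814716],
       [  0.        ,   0.        ,   1.        ]]), 'D': array([0.01795265, 0.        , 0.        , 0.        , 0.        ]), 'extrinsics': array([[ 0.23901608, -0.92346446, -0.30014113,  0.06115609],
       [ 0.97101281,  0.22656885,  0.07616215,  0.57693296],
       [-0.00233041, -0.30964487,  0.95084942,  0.37406819],
       [ 0.        ,  0.        ,  0.        ,  1.        ]])}
[ 7.930e+00  1.000e-02 -1.436e+01]
```

Emit:
carry_out(
  series=[
    [1,[-5.1,-3,0],0],
    [1,[-5.1,-3,0],0],
    [1,[-5.1,-3,0],0],
    [1,[-5.1,-3,0],0],
    [1,[-5.1,-3,0],0],
    [1,[-5.1,-3,0],0],
    [1,[-5.1,-3,0],0],
    [1,[-5.1,-3,0],0],
    [1,[-1.2,-5.9,0],0],
    [1,[-1.2,-5.9,0],0],
    [1,[-1.2,-5.9,0],0],
    [1,[-1.2,-5.9,0],0],
    [1,[0,0,0],10.5],
    [1,[0,0,0],10.5],
    [1,[0,0,0],10.5],
    [1,[0,0,0],10.5],
    [1,[0,0,0],10.5],
    [1,[0,0,0],10.5],
    [1,[0,0,0],0],
  ],
  grip_force=40,
)

```text
clock: 2.48
eef_pos: [0.4757, -0.0333, 0.2237]
tcp_rot: [-1.97, -2.441, 0.012]
contact_force: [-0.2, -0.1, -0.5]
grip_width: 0.0856
```

```bash
cat > look.py <<'E'
from h import *
import sys
s=bot.state();cal=bot.get_calibration('wrist');img=bot.snapshot('wrist')
cv2.imwrite(f'pics/{sys.argv[1]}.png',img)
print(s['clock'],s['eef_pos'].round(4),'yaw',round(yaw_open(s),1),'w',round(s['grip_width'],4))
for col in HUE:
    for c in blobs(img,col,300):
        x,y,w,h=cv2.boundingRect(c)
        print(col,cv2.contourArea(c),(x,y,w,h),[(z,rect(cal,c,z)) for z in (.01,.045,.105)])
E
python3 look.py w1
```

```text
2.475 [ 0.4757 -0.0333  0.2237] yaw 12.2 w 0.0856
red 2881.5 (244, 146, 61, 62) [(0.01, ((473.1, -33.1), (66.3, 68.4), 102.3)), (0.045, ((471.8, -25.5), (59.8, 61.7), 102.3)), (0.105, ((469.7, -12.4), (48.7, 50.2), 102.3))]
blue 9666.0 (361, 114, 143, 147) [(0.01, ((643.8, -12.6), (82.3, 148.9), 72.9)), (0.045, ((625.8, -7.0), (74.2, 134.3), 72.9)), (0.105, ((595.0, 2.7), (60.4, 109.3), 72.9))]
blue 1482.0 (247, 104, 53, 32) [(0.01, ((459.3, 26.5), (30.0, 54.2), 14.1)), (0.045, ((459.4, 28.3), (27.1, 48.8), 14.1)), (0.105, ((459.6, 31.4), (22.0, 39.7), 14.1))]
blue 904.5 (252, 201, 49, 26) [(0.01, ((484.7, -73.9), (29.4, 54.2), 13.9)), (0.045, ((482.3, -62.2), (26.5, 48.9), 13.9)), (0.105, ((478.3, -42.3), (21.6, 39.8), 13.9))]
green 6438.5 (188, 252, 80, 110) [(0.01, ((454.9, -211.1), (79.6, 152.6), 108.7)), (0.045, ((455.4, -186.0), (71.8, 137.6), 108.7)), (0.105, ((456.4, -143.0), (58.5, 112.0), 108.7))]
green 616.0 (354, 295, 26, 42) [(0.01, ((622.9, -183.4), (23.6, 65.3), 119.4)), (0.045, ((607.0, -161.0), (21.3, 58.9), 119.4)), (0.105, ((579.7, -122.7), (17.3, 47.9), 119.4))]
```

View pics/w1.png

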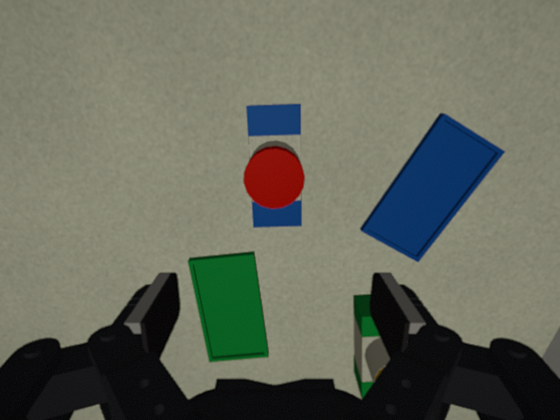

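The wrist view confirms the red jar on the blue carton (lid at (274,178)), with both trays clear. Next I go down over the jar.

Emit:
carry_out(
  series=[
    [1,[2.1,-0.1,0],0],
    [1,[0,0,5],0],
    [1,[0,0,5],0],
    [1,[0,0,4],0],
    [1,[0,0,0],0],
  ],
)

```text
clock: 3.15
eef_pos: [0.4715, -0.013, 0.0819]
tcp_rot: [-1.95, -2.462, 0.007]
contact_force: [-0.6, -0.6, 0.8]
grip_width: 0.0857
```

Emit:
carry_out(
  series=[
    [1,[0,-0.1,1],0],
    [-1,[0,0,0],0],
    [-1,[0,0,0],0],
    [-1,[0,0,0],0],
    [-1,[0,0,0],0],
    [-1,[0,0,0],0],
    [-1,[0,0,0],0],
  ],
  grip_force=40,
)

```text
clock: 4.03
eef_pos: [0.4746, -0.0137, 0.0762]
tcp_rot: [1.943, 2.459, 0.001]
contact_force: [0.0, -0.5, -0.8]
grip_width: 0.0479
```

Emit:
carry_out(
  series=[
    [-1,[0,0,-3],0],
    [-1,[0,0,-4],0],
    [-1,[3.0,0.8,-1],0],
    [-1,[4.5,1.2,0],0],
    [-1,[4.5,1.2,0],0],
    [-1,[4.5,1.2,0],0],
    [-1,[4.5,1.2,0],0],
    [-1,[2.3,0.5,0],0],
    [-1,[0,0,0],0],
    [-1,[0,0,0],0],
  ],
)

```text
clock: 5.28
eef_pos: [0.4801, 0.2338, 0.1567]
tcp_rot: [1.945, 2.458, -0.0]
contact_force: [-0.4, -0.6, -1.4]
grip_width: 0.0479
```

```bash
python3 look.py w2
```

```text
5.275 [0.4801 0.2338 0.1567] yaw 13.3 w 0.0479
red 12167.5 (213, 235, 124, 127) [(0.01, ((506.7, 122.1), (126.5, 147.1), 106.6)), (0.045, ((501.2, 145.1), (111.2, 129.3), 106.6)), (0.105, ((491.8, 184.4), (85.0, 98.9), 106.6))]
red 4153.5 (228, 156, 89, 69) [(0.01, ((477.6, 236.0), (62.8, 80.8), 15.0)), (0.045, ((475.7, 245.2), (55.2, 71.1), 15.0)), (0.105, ((472.3, 260.9), (42.2, 54.3), 15.0))]
yellow 5727.5 (368, 178, 90, 84) [(0.01, ((611.8, 237.7), (80.5, 83.8), 159.0)), (0.045, ((593.6, 246.7), (70.8, 73.7), 159.0)), (0.105, ((562.5, 262.1), (54.1, 56.3), 159.0))]
blue 876.5 (387, 378, 33, 42) [(0.01, ((678.4, 33.3), (36.3, 61.3), 107.7)), (0.045, ((652.2, 67.0), (31.9, 53.9), 107.7)), (0.105, ((607.3, 124.7), (24.4, 41.2), 107.7))]
blue 594.5 (210, 351, 27, 29) [(0.01, ((471.3, 32.7), (27.5, 37.8), 104.2)), (0.045, ((470.1, 66.4), (24.1, 33.2), 104.2)), (0.105, ((468.0, 124.3), (18.5, 25.4), 104.2))]
```

View pics/w2.png

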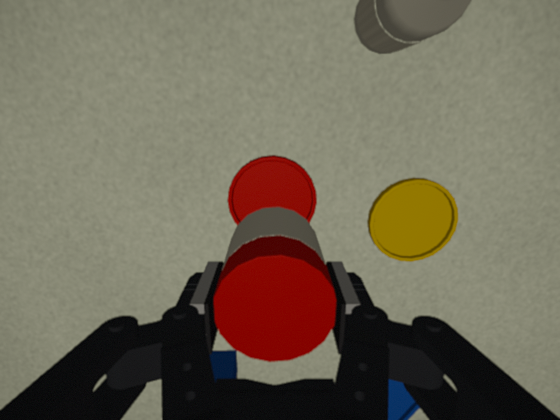

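Red lid held at (275,305), red dish ahead at (272,195), yellow dish at (413,219). The wrist and top measurements agree within 2 mm. Lowering now.

Emit:
carry_out(
  series=[
    [-1,[-0.6,-0.3,0],0],
    [-1,[0,0,4],0],
    [-1,[0,0,4],0],
    [-1,[0,0,2],0],
    [-1,[0,0,0],0],
  ],
)

```text
clock: 5.95
eef_pos: [0.4806, 0.2201, 0.056]
tcp_rot: [1.953, 2.448, 0.002]
contact_force: [-0.4, 0.3, -1.6]
grip_width: 0.0481
```

Emit:
carry_out(
  series=[
    [-1,[0.7,0,0],0],
    [-1,[0,0,0.6],0],
    [-1,[0,0,0.4],0],
    [-1,[0,0,0],0],
  ],
)

```text
clock: 6.45
eef_pos: [0.4812, 0.2272, 0.0484]
tcp_rot: [1.952, 2.445, 0.009]
contact_force: [-0.2, 0.1, -0.8]
grip_width: 0.048
```

Emit:
carry_out(
  series=[
    [-1,[0,-0.2,0.5],0],
    [-1,[0,0,0.4],0],
    [-1,[0,0,0.3],0],
    [-1,[0,0,0],0],
  ],
)

```text
clock: 6.95
eef_pos: [0.4793, 0.2268, 0.0357]
tcp_rot: [1.952, 2.445, 0.01]
contact_force: [0.1, -0.1, -0.1]
grip_width: 0.048
```

Emit:
carry_out(
  series=[
    [-1,[0,0,0.2],0],
    [-1,[0,0,0.2],0],
    [-1,[0,0,0],0],
  ],
)

```text
clock: 7.32
eef_pos: [0.48, 0.227, 0.0354]
tcp_rot: [1.951, 2.444, 0.012]
contact_force: [-0.2, -0.5, -1.3]
grip_width: 0.0476
```

Emit:
carry_out(
  series=[
    [-1,[0,0,0.3],0],
    [-1,[0,0,0],0],
  ],
)

```text
clock: 7.58
eef_pos: [0.4808, 0.2272, 0.0352]
tcp_rot: [1.95, 2.443, 0.016]
contact_force: [0.5, -0.9, -0.8]
grip_width: 0.0482
```

Run:
```python
from h import *
s=bot.state();print(s['eef_pos'],s['contact_force'])
cv2.imwrite('pics/s1.png',cv2.resize(bot.snapshot('scene')[180:250,320:460],None,fx=5,fy=5,interpolation=2))
```

```text
[0.4808263  0.2272184  0.03521498] [ 0.51012717 -0.88617364 -0.82199323]
```

View pics/s1.png

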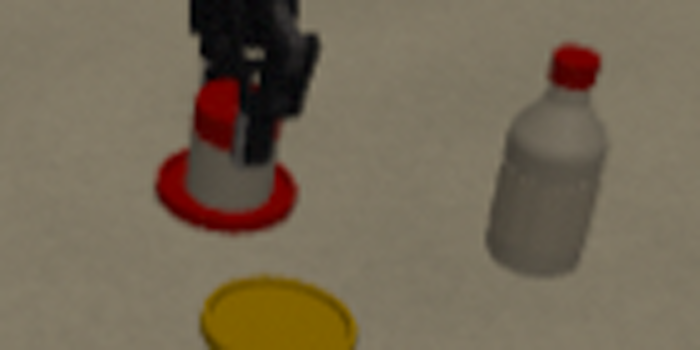

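The jar sits in the red dish, near the crop position (230,180), and the descent has stalled on the floor. Releasing.

Emit:
carry_out(
  series=[
    [-0.2,[0,0,0],0],
    [0.3,[0,0,0],0],
    [0.6,[0,0,0],0],
    [1,[0,0,0],0],
    [1,[0,0,0],0],
    [1,[0,0,-2],0],
    [1,[0,0,-4],0],
    [1,[0,0,-5],0],
    [1,[0,0,-5],0],
    [1,[-3,-0.8,0],0],
    [1,[-5,-1.2,0],0],
    [1,[-5,-1.2,0],0],
    [1,[-5,-1.2,0],0],
    [1,[-3,-0.9,0],0],
    [1,[0,0,0],0],
  ],
)

```text
clock: 9.5
eef_pos: [0.4743, 0.0059, 0.2001]
tcp_rot: [1.945, 2.444, 0.017]
contact_force: [-0.2, 0.2, -1.0]
grip_width: 0.085
```

```bash
python3 look.py w3
```

```text
9.5 [0.4743 0.0059 0.2001] yaw 13.0 w 0.085
yellow 540.5 (449, 0, 64, 14) [(0.01, ((618.3, 200.5), (9.9, 55.1), 12.7)), (0.045, ((601.0, 188.2), (8.8, 49.3), 12.7)), (0.105, ((571.4, 167.2), (7.1, 39.4), 12.7))]
blue 9010.5 (350, 155, 144, 136) [(0.01, ((643.6, -12.6), (83.2, 149.0), 73.0)), (0.045, ((623.6, -2.5), (74.5, 133.3), 73.0)), (0.105, ((589.4, 14.9), (59.5, 106.5), 73.0))]
blue 1833.0 (233, 144, 56, 36) [(0.01, ((459.8, 24.2), (35.7, 55.2), 13.8)), (0.045, ((459.2, 30.5), (31.9, 49.4), 13.8)), (0.105, ((458.1, 41.2), (25.5, 39.5), 13.8))]
blue 1118.0 (239, 244, 50, 26) [(0.01, ((485.8, -79.4), (29.7, 54.6), 14.6)), (0.045, ((482.4, -62.3), (26.6, 48.9), 14.6)), (0.105, ((476.6, -32.8), (21.2, 39.0), 14.6))]
green 5840.0 (176, 289, 78, 108) [(0.01, ((453.9, -208.6), (81.1, 150.1), 108.9)), (0.045, ((453.9, -177.9), (72.6, 134.4), 108.9)), (0.105, ((453.9, -125.2), (58.0, 107.3), 108.9))]
green 1691.0 (343, 330, 47, 47) [(0.01, ((638.8, -181.2), (57.7, 70.2), 106.7)), (0.045, ((619.4, -153.3), (51.6, 62.8), 106.7)), (0.105, ((586.0, -105.5), (41.2, 50.2), 106.7))]
```

View pics/w3.png

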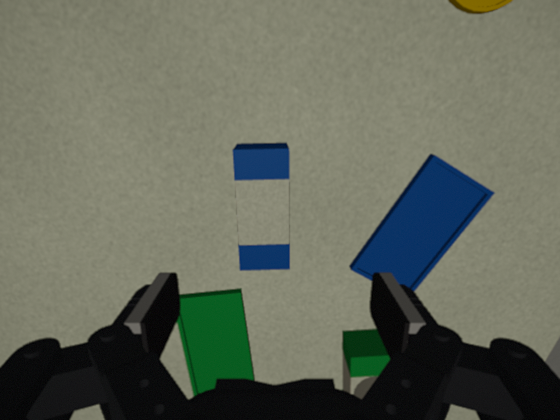

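The blue carton is free and undisturbed: ends at (261,161) and (264,257), centre (471,-17) mm, yaw 104.2°. Next I grasp it across its width.

Emit:
carry_out(
  series=[
    [1,[-2.1,-0.9,0],-1],
    [1,[0,0,5],0],
    [1,[0,0,5],0],
    [1,[0,0,4],0],
    [1,[0,0,0],0],
  ],
)

```text
clock: 10.18
eef_pos: [0.4774, -0.0105, 0.0586]
tcp_rot: [1.914, 2.463, 0.027]
contact_force: [0.1, -0.1, -0.1]
grip_width: 0.0853
```

Emit:
carry_out(
  series=[
    [1,[-0.5,-0.7,0],0],
    [1,[0,0,2],0],
    [1,[0,0,2],0],
    [1,[0,0,0],0],
  ],
)

```text
clock: 10.68
eef_pos: [0.4777, -0.0167, 0.0241]
tcp_rot: [1.904, 2.458, 0.037]
contact_force: [-0.5, -0.7, 0.9]
grip_width: 0.0854
```

Emit:
carry_out(
  series=[
    [1,[0,-0.7,0.5],0],
    [1,[0,0,0],0],
  ],
)

```text
clock: 10.92
eef_pos: [0.4722, -0.0188, 0.0212]
tcp_rot: [1.901, 2.456, 0.04]
contact_force: [0.4, 0.3, -0.5]
grip_width: 0.0855
```

```bash
cat > st.py <<'E'
from h import *
s=bot.state();M=R.from_rotvec(s['tcp_rot']).as_matrix()
print(s['clock'],s['eef_pos'].round(4),'yaw',round(yaw_open(s),2),'toolz',M[:,2].round(4),'tilt in tool xy (z-down):',(M.T@[0,0,-1]).round(4),'q',s['joints'].round(4),'qd',np.abs(s['qvel']).max().round(4),'F',s['contact_force'].round(1))
E
python3 st.py
```

```text
10.925 [ 0.4722 -0.0188  0.0212] yaw 14.52 toolz [ 0.0443 -0.0014 -0.999 ] tilt in tool xy (z-down): [ 0.0125 -0.0425  0.999 ] q [-0.1328  0.4277  2.011   0.0073  0.6587 -0.3916] qd 0.0305 F [ 0.4  0.3 -0.5]
```

Emit:
carry_out(
  series=[
    [1,[0,0,0.8],0],
    [-1,[0,0,0],0],
    [-1,[0,0,0],0],
    [-1,[0,0,0],0],
    [-1,[0,0,0],0],
    [-1,[0,0,0],0],
  ],
)

```text
clock: 11.68
eef_pos: [0.4735, -0.019, 0.0141]
tcp_rot: [1.9, 2.454, 0.042]
contact_force: [-0.1, -0.2, 0.8]
grip_width: 0.0497
```

```bash
python3 st.py
```

```text
11.675 [ 0.4735 -0.019   0.0141] yaw 14.52 toolz [ 0.0466 -0.0017 -0.9989] tilt in tool xy (z-down): [ 0.0133 -0.0447  0.9989] q [-0.1328  0.441   2.0166  0.0075  0.6376 -0.3918] qd 0.0015 F [-0.1 -0.2  0.8]
```

Emit:
carry_out(
  series=[
    [-1,[0,0,-3],0],
    [-1,[0,0,-4],0],
    [-1,[0,0,0],10.5],
    [-1,[0,0,0],10.5],
    [-1,[0,0,0],10.5],
    [-1,[0,0,0],0],
  ],
)

```text
clock: 12.42
eef_pos: [0.469, -0.0186, 0.0848]
tcp_rot: [2.516, 1.836, 0.053]
contact_force: [-0.6, 0.2, -1.3]
grip_width: 0.0496
```

```bash
echo "import sys
if len(sys.argv)>2: print('shift',tool(s,[float(sys.argv[1]),float(sys.argv[2]),s['eef_pos'][2]]))" >> st.py; python3 st.py .645 -.0126
```

```text
12.425 [ 0.469  -0.0186  0.0848] yaw -17.75 toolz [ 0.0433 -0.0012 -0.9991] tilt in tool xy (z-down): [-0.012  -0.0416  0.9991] q [-0.1334  0.3169  1.9495  0.0061  0.8321  0.1722] qd 0.0154 F [-0.6  0.2 -1.3]
shift [ 5.93 16.56  0.76]
```

Emit:
carry_out(
  series=[
    [-1,[2.0,5.5,0.25],0],
    [-1,[2.0,5.5,0.25],0],
    [-1,[2.0,5.5,0.25],0],
    [-1,[0,0,0],0],
  ],
)

```text
clock: 12.92
eef_pos: [0.645, -0.0104, 0.0811]
tcp_rot: [2.505, 1.858, 0.045]
contact_force: [-0.3, 0.0, -1.8]
grip_width: 0.0498
```

```bash
python3 st.py .645 -.0126; python3 look.py w4
```

```text
12.925 [ 0.645  -0.0104  0.0811] yaw -16.88 toolz [ 3.640e-02 -6.000e-04 -9.993e-01] tilt in tool xy (z-down): [-0.01   -0.035   0.9993] q [-0.083   0.5212  1.5665  0.0028  1.0175  0.2099] qd 0.0984 F [-0.3  0.  -1.8]
shift [-0.21  0.07  0.  ]
12.925 [ 0.645  -0.0104  0.0811] yaw -16.9 w 0.0498
blue 15803.5 (201, 117, 150, 117) [(0.01, ((658.4, 19.9), (77.4, 97.5), 163.2)), (0.045, ((659.1, 27.4), (64.8, 81.6), 163.2)), (0.105, ((660.5, 40.2), (43.2, 54.5), 163.2))]
blue 504.0 (216, 373, 118, 12) [(0.01, ((609.4, -139.4), (9.5, 94.9), 163.5)), (0.045, ((618.1, -106.0), (7.9, 79.4), 163.5)), (0.105, ((633.1, -48.8), (5.3, 53.0), 163.5))]
```

View pics/w4.png

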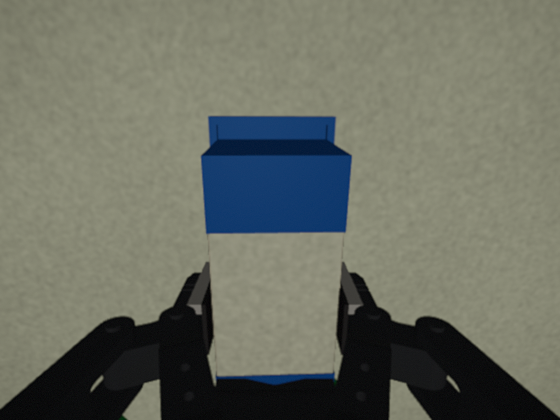

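The held carton is aligned with the blue tray: tray edges in columns 209–335, carton centred on about 272. I will check its offset along the long axis from the printed bands (rows 233 and 376).

Run:
```python
from h import *
cal=bot.get_calibration('wrist');s=bot.state()
a=world(cal,[(278,233),(276,376.5)],.112);b=world(cal,[(209,116.5),(335,116.5)],.010);print(a,b)
Ri=R.from_rotvec(s['tcp_rot']).inv()
print(Ri.apply(a-s['eef_pos'])*100,Ri.apply(b-s['eef_pos'])*100, tool(s,[.6445,-.0126,.01]))
```

```text
[[ 0.65163881  0.02209798  0.112     ]
 [ 0.63218863 -0.04002626  0.112     ]] [[0.6252517  0.06951429 0.01      ]
 [0.70048737 0.04670744 0.01      ]]
[[ 3.42884462  0.16139178 -3.12983009]
 [-3.08043889  0.10589922 -3.18861242]] [[ 7.11030225 -4.04389035  6.98196146]
 [ 7.11261188  3.81426537  7.21639842]] [-0.19  0.18  7.04]
```

Emit:
carry_out(
  series=[
    [-1,[-0.45,0,2],0],
    [-1,[0,0,2.2],0],
    [-1,[0,0,0],0],
  ],
)

```text
clock: 13.35
eef_pos: [0.6353, -0.0144, 0.036]
tcp_rot: [2.506, 1.872, 0.029]
contact_force: [-0.0, 0.6, -0.6]
grip_width: 0.0497
```

```bash
python3 st.py .642 -.017
```

```text
13.35 [ 0.6353 -0.0144  0.036 ] yaw -16.49 toolz [ 2.330e-02  3.000e-04 -9.997e-01] tilt in tool xy (z-down): [-0.0069 -0.0223  0.9997] q [-0.0905  0.5691  1.6175  0.003   0.9318  0.1956] qd 0.0279 F [-0.   0.6 -0.6]
shift [-0.06  0.72  0.02]
```

Emit:
carry_out(
  series=[
    [-1,[0.2,0.95,0],0],
    [-1,[0,0,0],0],
    [-1,[0,0.1,0.7],0],
    [-1,[0,0,0],0],
  ],
)

```text
clock: 13.85
eef_pos: [0.6469, -0.0156, 0.0314]
tcp_rot: [2.503, 1.873, 0.032]
contact_force: [0.7, -0.5, -0.7]
grip_width: 0.0495
```

```bash
python3 st.py .645 -.0148
```

```text
13.85 [ 0.6469 -0.0156  0.0314] yaw -16.39 toolz [ 0.0259  0.     -0.9997] tilt in tool xy (z-down): [-0.0073 -0.0249  0.9997] q [-0.0907  0.5859  1.5958  0.0029  0.9341  0.1934] qd 0.0139 F [ 0.7 -0.5 -0.7]
shift [ 0.02 -0.21 -0.01]
```

Emit:
carry_out(
  series=[
    [-1,[0,-0.1,0.5],0],
    [-1,[0,0,0.4],0],
    [-1,[0,0,0.3],0],
    [-1,[0,0,0],0],
  ],
)

```text
clock: 14.35
eef_pos: [0.6466, -0.015, 0.0195]
tcp_rot: [2.502, 1.873, 0.034]
contact_force: [-1.5, -0.5, 1.8]
grip_width: 0.0496
```

```bash
python3 st.py .645 -.0148
```

```text
14.35 [ 0.6466 -0.015   0.0195] yaw -16.37 toolz [ 2.710e-02  2.000e-04 -9.996e-01] tilt in tool xy (z-down): [-0.0078 -0.026   0.9996] q [-0.09    0.5999  1.6067  0.0033  0.908   0.1937] qd 0.002 F [-1.5 -0.5  1.8]
shift [-0.03 -0.16 -0.  ]
```

Emit:
carry_out(
  series=[
    [0.3,[0,0,0],0],
    [0.6,[0,0,0],0],
    [1,[0,0,0],0],
    [1,[0,0,0],0],
    [1,[0,0,0],0],
    [1,[0,0,-2],0],
    [1,[0,0,-5],0],
    [1,[0,0,-6],0],
    [1,[0,0,-6],0],
    [1,[-4.5,1.35,0],0],
    [1,[-4.5,1.35,0],0],
    [1,[-4.5,1.35,0],0],
    [1,[-4.5,1.35,0],0],
    [1,[0,0,0],-10.6],
    [1,[0,0,0],-10.6],
    [1,[0,0,0],-10.6],
    [1,[0,0,0],0],
  ],
)

```text
clock: 16.48
eef_pos: [0.6429, -0.2096, 0.216]
tcp_rot: [1.871, 2.493, 0.025]
contact_force: [0.3, 0.3, -0.4]
grip_width: 0.0852
```

```bash
python3 st.py; python3 look.py w5
```

```text
16.475 [ 0.6429 -0.2096  0.216 ] yaw 16.23 toolz [ 0.029  -0.0014 -0.9996] tilt in tool xy (z-down): [ 0.0095 -0.0274  0.9996] q [-0.3829  0.4437  1.3252  0.0098  1.3452 -0.6681] qd 0.0141 F [ 0.3  0.3 -0.4]
16.475 [ 0.6429 -0.2096  0.216 ] yaw 16.2 w 0.0852
yellow 2994.5 (244, 165, 62, 63) [(0.01, ((654.5, -228.4), (67.3, 70.9), 105.7)), (0.045, ((650.7, -218.8), (60.6, 63.8), 105.7)), (0.105, ((644.3, -202.4), (49.0, 51.6), 105.7))]
blue 4747.0 (251, 0, 116, 74) [(0.01, ((633.8, -49.5), (75.0, 79.0), 163.0)), (0.045, ((632.1, -57.9), (67.5, 71.0), 163.0)), (0.105, ((629.2, -72.3), (54.6, 57.5), 163.0))]
green 12416.0 (28, 48, 116, 155) [(0.01, ((455.9, -212.4), (82.4, 149.3), 108.7)), (0.045, ((472.0, -204.4), (74.1, 134.3), 108.7)), (0.105, ((499.7, -190.8), (60.0, 108.6), 108.7))]
green 1617.0 (243, 124, 54, 32) [(0.01, ((632.3, -170.4), (31.7, 55.2), 16.2)), (0.045, ((630.7, -166.7), (28.5, 49.7), 16.2)), (0.105, ((628.1, -160.2), (23.1, 40.2), 16.2))]
green 855.5 (246, 222, 49, 24) [(0.01, ((662.1, -271.5), (28.3, 54.9), 15.6)), (0.045, ((657.5, -257.6), (25.5, 49.4), 15.6)), (0.105, ((649.8, -233.8), (20.6, 40.0), 15.6))]
```

View pics/w5.png

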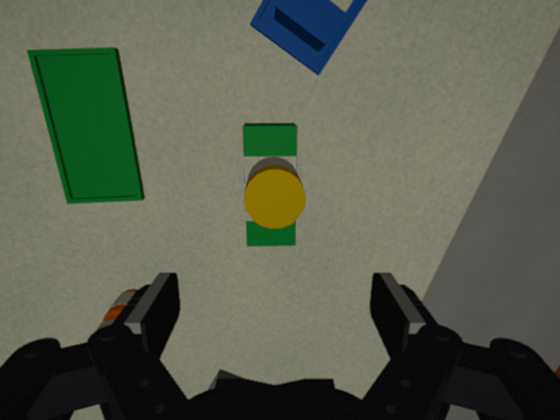

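The wrist view shows the yellow jar's lid at (275,198) on the green carton, which has not moved. One crop of the scene camera to check the blue carton before touching this stack.

```bash
python3 - <<'E'
from h import *
cv2.imwrite('pics/s2.png',cv2.resize(bot.snapshot('scene')[180:290,170:400],None,fx=3.4,fy=3.4,interpolation=2))
img=bot.snapshot('top');cal=bot.get_calibration('top');cv2.imwrite('pics/t2.png',img)
for c in blobs(img,'blue'):print(cv2.boundingRect(c),rect(cal,c,.01),rect(cal,c,.05))
E
python3 st.py .644 -.2025
```

```text
(250, 167, 51, 33) ((645.9, -12.6), (79.6, 147.4), 72.7) ((634.8, -12.2), (77.5, 143.6), 72.7)
16.625 [ 0.6431 -0.2094  0.2161] yaw 16.2 toolz [ 0.0292 -0.0015 -0.9996] tilt in tool xy (z-down): [ 0.0096 -0.0277  0.9996] q [-0.3824  0.4436  1.3251  0.0098  1.3452 -0.667 ] qd 0.01 F [-0.7 -0.4 -0.8]
shift [0.64 0.28 0.  ]
```

View pics/s2.png

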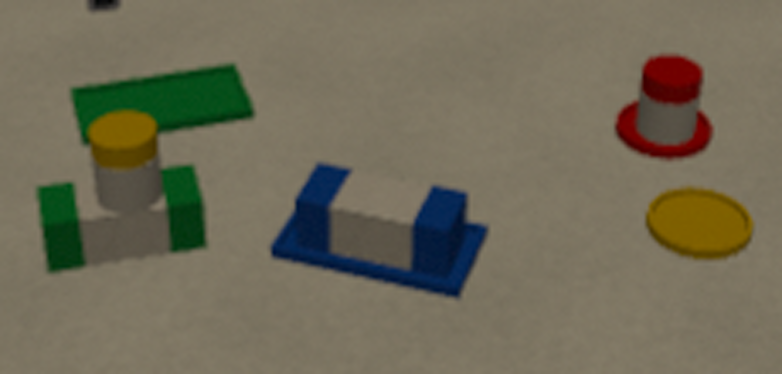

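The blue carton lies flat and centred in its tray and the red jar stands in its dish (crop (380,225) and (668,100)). Now the yellow jar.

Emit:
carry_out(
  series=[
    [1,[0.75,-0.1,4],0],
    [1,[0,0,4.5],0],
    [1,[0,0,4.5],0],
    [1,[0,0,0],0],
  ],
)

```text
clock: 17.12
eef_pos: [0.646, -0.2025, 0.0854]
tcp_rot: [1.878, 2.481, 0.028]
contact_force: [-0.2, 0.3, 0.3]
grip_width: 0.0852
```

```bash
python3 st.py .644 -.2025
```

```text
17.125 [ 0.646  -0.2025  0.0854] yaw 15.77 toolz [ 0.0342 -0.0033 -0.9994] tilt in tool xy (z-down): [ 0.0125 -0.032   0.9994] q [-0.3712  0.5548  1.4837  0.0106  1.0699 -0.6511] qd 0.065 F [-0.2  0.3  0.3]
shift [ 0.05 -0.2  -0.01]
```

Emit:
carry_out(
  series=[
    [1,[0,-0.2,0.9],0],
    [-1,[0,0,0],0],
    [-1,[0,0,0],0],
    [-1,[0,0,0],0],
    [-1,[0,0,0],0],
    [-1,[0,0,0],0],
    [-1,[0,0,0],0],
  ],
)

```text
clock: 18.0
eef_pos: [0.6486, -0.2047, 0.0831]
tcp_rot: [1.874, 2.471, 0.033]
contact_force: [0.1, -0.3, -1.2]
grip_width: 0.048
```

```bash
python3 st.py .6125 .238
```

```text
18.0 [ 0.6486 -0.2047  0.0831] yaw 15.69 toolz [ 0.0449 -0.0075 -0.999 ] tilt in tool xy (z-down): [ 0.0194 -0.0412  0.999 ] q [-0.3729  0.5561  1.4889  0.0108  1.052  -0.6514] qd 0.0017 F [ 0.1 -0.3 -1.2]
shift [43.59  8.49 -0.49]
```

Emit:
carry_out(
  series=[
    [-1,[0,0,-3],0],
    [-1,[0,0,-4],0],
    [-1,[3,0.6,-1],0],
    [-1,[5.4,1.1,0],0],
    [-1,[5.4,1.1,0],0],
    [-1,[5.4,1.1,0],0],
    [-1,[5.4,1.1,0],0],
    [-1,[5.4,1.1,0],0],
    [-1,[5.4,1.1,0],0],
    [-1,[4,1,0],0],
    [-1,[2,0.6,0],0],
    [-1,[0,0,0],0],
  ],
)

```text
clock: 19.5
eef_pos: [0.6191, 0.2296, 0.1594]
tcp_rot: [1.877, 2.467, 0.034]
contact_force: [-0.1, -0.7, -1.2]
grip_width: 0.0481
```

```bash
python3 st.py .6125 .238; python3 look.py w6
```

```text
19.5 [0.6191 0.2296 0.1594] yaw 15.5 toolz [ 0.0459 -0.0074 -0.9989] tilt in tool xy (z-down): [ 0.0194 -0.0423  0.9989] q [ 0.3028  0.4603  1.4486 -0.0224  1.1911  0.0406] qd 0.0197 F [-0.1 -0.7 -1.2]
shift [ 0.99 -0.41 -0.04]
19.5 [0.6191 0.2296 0.1594] yaw 15.5 w 0.0481
red 8730.5 (41, 104, 120, 95) [(0.01, ((471.8, 224.7), (80.5, 101.2), 14.9)), (0.045, ((486.2, 234.7), (70.8, 89.1), 14.9)), (0.105, ((510.9, 251.7), (54.2, 68.2), 14.9))]
yellow 11170.5 (216, 230, 118, 121) [(0.01, ((655.8, 125.8), (121.3, 141.5), 103.5)), (0.045, ((648.1, 147.6), (106.7, 124.5), 103.5)), (0.105, ((634.9, 185.0), (81.7, 95.4), 103.5))]
yellow 5339.5 (218, 135, 91, 81) [(0.01, ((611.3, 242.2), (71.4, 81.3), 20.2)), (0.045, ((609.0, 250.0), (62.8, 71.6), 20.2)), (0.105, ((604.9, 263.4), (48.1, 54.8), 20.2))]
blue 2327.0 (212, 338, 87, 46) [(0.01, ((658.1, 28.2), (63.0, 90.3), 175.9)), (0.045, ((650.1, 61.7), (55.4, 79.4), 175.9)), (0.105, ((636.5, 119.2), (42.4, 60.8), 175.9))]
```

Emit:
carry_out(
  series=[
    [-1,[0.9,-0.5,4],0],
    [-1,[0.05,-0.15,3],0],
    [-1,[0.05,-0.1,1.8],0],
    [-1,[0,0,0],0],
  ],
)

```text
clock: 20.05
eef_pos: [0.6153, 0.2274, 0.0697]
tcp_rot: [1.885, 2.458, 0.031]
contact_force: [-0.5, -0.2, -0.3]
grip_width: 0.0479
```

```bash
python3 st.py .614 .236
```

```text
20.05 [0.6153 0.2274 0.0697] yaw 15.06 toolz [ 0.0472 -0.0114 -0.9988] tilt in tool xy (z-down): [ 0.0232 -0.0426  0.9988] q [ 0.3038  0.545   1.5549 -0.0297  1.0003  0.057 ] qd 0.0198 F [-0.5 -0.2 -0.3]
shift [ 0.86  0.1  -0.02]
```

Emit:
carry_out(
  series=[
    [-1,[0.9,0.1,0.5],0],
    [-1,[0,-0.05,0.6],0],
    [-1,[0,0,0],0],
  ],
)

```text
clock: 20.42
eef_pos: [0.616, 0.235, 0.0603]
tcp_rot: [1.886, 2.453, 0.035]
contact_force: [-0.7, -0.5, -1.6]
grip_width: 0.0481
```

```bash
python3 st.py .614 .236
```

```text
20.425 [0.616  0.235  0.0603] yaw 14.91 toolz [ 0.0509 -0.0108 -0.9986] tilt in tool xy (z-down): [ 0.0235 -0.0465  0.9986] q [ 0.3151  0.5582  1.5583 -0.0313  0.9802  0.0722] qd 0.0131 F [-0.7 -0.5 -1.6]
shift [ 0.14 -0.17 -0.01]
```

Emit:
carry_out(
  series=[
    [-1,[0.1,-0.2,0.6],0],
    [-1,[0,0,0.5],0],
    [-1,[0,0,0.3],0],
    [-1,[0,0,0],0],
  ],
)

```text
clock: 20.92
eef_pos: [0.6148, 0.2358, 0.0461]
tcp_rot: [1.885, 2.453, 0.037]
contact_force: [-0.4, -0.4, -2.0]
grip_width: 0.0478
```

```bash
python3 st.py .614 .236
```

```text
20.925 [0.6148 0.2358 0.0461] yaw 14.95 toolz [ 0.0524 -0.0104 -0.9986] tilt in tool xy (z-down): [ 0.0235 -0.0479  0.9986] q [ 0.3168  0.5732  1.5739 -0.0323  0.9482  0.0746] qd 0.0042 F [-0.4 -0.4 -2. ]
shift [ 0.04 -0.08 -0.  ]
```

Emit:
carry_out(
  series=[
    [-1,[0,0,0.3],0],
    [-1,[0,0,0.3],0],
    [-1,[0,0,0],0],
  ],
)

```text
clock: 21.3
eef_pos: [0.6156, 0.2356, 0.0411]
tcp_rot: [1.884, 2.452, 0.038]
contact_force: [0.3, -0.1, -0.8]
grip_width: 0.048
```

```bash
python3 st.py .614 .236
```

```text
21.3 [0.6156 0.2356 0.0411] yaw 14.96 toolz [ 0.0535 -0.0105 -0.9985] tilt in tool xy (z-down): [ 0.0239 -0.049   0.9985] q [ 0.3165  0.5795  1.5774 -0.0331  0.9374  0.0749] qd 0.0041 F [ 0.3 -0.1 -0.8]
shift [ 0.08 -0.15 -0.01]
```

Emit:
carry_out(
  series=[
    [-1,[0,0,0.3],0],
    [-1,[0,0,0],0],
  ],
)

```text
clock: 21.55
eef_pos: [0.6161, 0.2354, 0.0416]
tcp_rot: [1.883, 2.451, 0.04]
contact_force: [-0.0, -0.7, -1.4]
grip_width: 0.0482
```

```bash
python3 st.py .614 .236
python3 - <<'E'
from h import *
cv2.imwrite('pics/s3.png',cv2.resize(bot.snapshot('scene')[185:265,320:430],None,fx=6,fy=6,interpolation=2))
E
```

```text
21.55 [0.6161 0.2354 0.0416] yaw 14.96 toolz [ 0.0555 -0.0104 -0.9984] tilt in tool xy (z-down): [ 0.0243 -0.0509  0.9984] q [ 0.3162  0.5786  1.5777 -0.0336  0.936   0.0751] qd 0.0191 F [-0.  -0.7 -1.4]
shift [ 0.11 -0.19 -0.01]
```

View pics/s3.png

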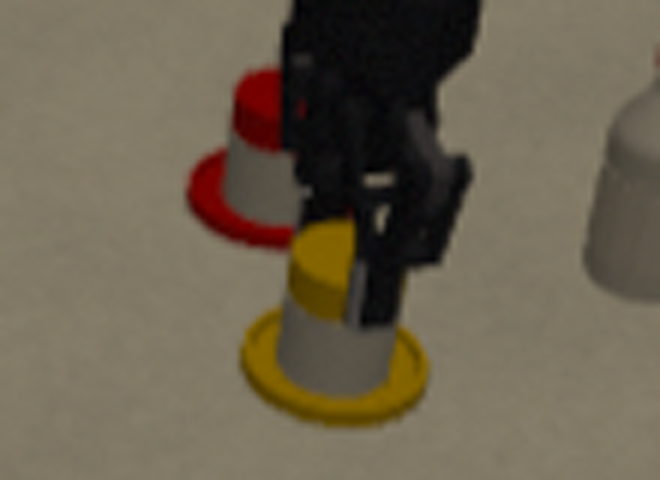

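The jar stands in the yellow dish (crop (335,330)) and the descent has stalled at the floor. Releasing and returning to the green carton.

Emit:
carry_out(
  series=[
    [-0.2,[0,0,0],0],
    [0.3,[0,0,0],0],
    [0.6,[0,0,0],0],
    [1,[0,0,0],0],
    [1,[0,0,0],0],
    [1,[0,0,-2],0],
    [1,[0,0,-5],0],
    [1,[0,0,-5],0],
    [1,[-3,-0.6,-3],0],
    [1,[-5.3,-1.05,0],0],
    [1,[-5.3,-1.05,0],0],
    [1,[-5.3,-1.05,0],0],
    [1,[-5.3,-1.05,0],0],
    [1,[-5.3,-1.05,0],0],
    [1,[-5.3,-1.05,0],0],
    [1,[-5.3,-1.05,0],0],
    [1,[-2.5,-0.5,0],0],
    [1,[0,0,0],0],
  ],
)

```text
clock: 23.85
eef_pos: [0.639, -0.209, 0.2022]
tcp_rot: [1.877, 2.45, 0.042]
contact_force: [-0.1, 0.3, -0.3]
grip_width: 0.0851
```

```bash
python3 st.py .644 -.212; python3 look.py w7
```

```text
23.85 [ 0.639  -0.209   0.2022] yaw 15.14 toolz [ 0.0598 -0.0119 -0.9981] tilt in tool xy (z-down): [ 0.0271 -0.0547  0.9981] q [-0.3852  0.4318  1.3831  0.012   1.2668 -0.6519] qd 0.0179 F [-0.1  0.3 -0.3]
shift [-0.42  0.41  0.03]
23.85 [ 0.639  -0.209   0.2022] yaw 15.1 w 0.0851
blue 4566.5 (245, 0, 116, 70) [(0.01, ((632.6, -53.5), (66.9, 79.0), 163.1)), (0.045, ((630.3, -61.5), (59.9, 70.7), 163.1)), (0.105, ((626.2, -75.4), (47.8, 56.5), 163.1))]
green 14082.0 (6, 46, 131, 165) [(0.01, ((455.8, -212.4), (82.5, 149.3), 108.7)), (0.045, ((472.0, -203.8), (73.8, 133.7), 108.7)), (0.105, ((499.8, -189.0), (59.0, 106.8), 108.7))]
green 1813.5 (240, 122, 57, 36) [(0.01, ((633.1, -170.4), (33.8, 55.6), 16.4)), (0.045, ((630.7, -166.2), (30.3, 49.8), 16.4)), (0.105, ((626.5, -159.0), (24.2, 39.7), 16.4))]
green 1180.0 (246, 224, 51, 27) [(0.01, ((663.3, -272.0), (30.0, 55.3), 16.5)), (0.045, ((657.7, -257.1), (26.8, 49.5), 16.5)), (0.105, ((648.1, -231.6), (21.4, 39.5), 16.5))]
```

View pics/w7.png

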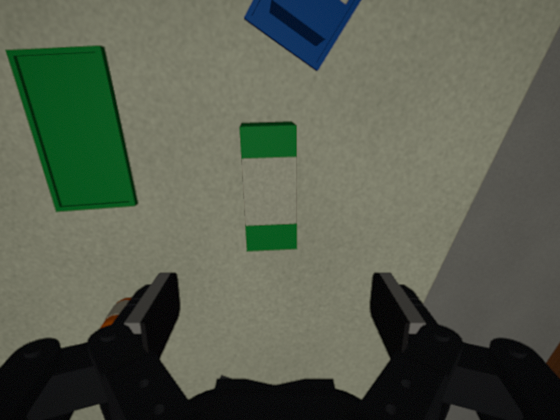

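The green carton is free at (270,187), centre (644,-212) mm, and the vial (110,315) is clear. Going down to grasp.

Emit:
carry_out(
  series=[
    [1,[0,-0.3,5],-1.3],
    [1,[0,-0.15,5],0],
    [1,[0,-0.15,4],0],
    [1,[0,0,0],0],
  ],
)

```text
clock: 24.4
eef_pos: [0.643, -0.2049, 0.0612]
tcp_rot: [1.84, 2.476, 0.046]
contact_force: [-0.2, 0.8, -0.3]
grip_width: 0.0857
```

```bash
python3 st.py .644 -.212
```

```text
24.4 [ 0.643  -0.2049  0.0612] yaw 16.8 toolz [ 0.0631 -0.0098 -0.998 ] tilt in tool xy (z-down): [ 0.0275 -0.0576  0.998 ] q [-0.3789  0.5666  1.5382  0.0172  0.9746 -0.6806] qd 0.044 F [-0.2  0.8 -0.3]
shift [-0.71 -0.11  0.01]
```

Emit:
carry_out(
  series=[
    [1,[-0.6,-0.3,2],0],
    [1,[0,-0.1,1.9],0],
    [1,[0,0,0],0],
  ],
)

```text
clock: 24.78
eef_pos: [0.6468, -0.2119, 0.0249]
tcp_rot: [1.832, 2.473, 0.049]
contact_force: [-0.8, 0.5, 1.1]
grip_width: 0.0854
```

```bash
python3 st.py .644 -.212
```

```text
24.775 [ 0.6468 -0.2119  0.0249] yaw 16.98 toolz [ 0.07   -0.0122 -0.9975] tilt in tool xy (z-down): [ 0.032  -0.0634  0.9975] q [-0.3868  0.6126  1.5604  0.0193  0.8992 -0.6936] qd 0.0265 F [-0.8  0.5  1.1]
shift [ 0.07 -0.27 -0.02]
```

Emit:
carry_out(
  series=[
    [1,[0,-0.2,0.9],0],
    [-1,[0,0,0],0],
    [-1,[0,0,0],0],
    [-1,[0,0,0],0],
    [-1,[0,0,0],0],
    [-1,[0,0,0],0],
    [-1,[0,0,-3],0],
    [-1,[0,0,-4],0],
    [-1,[0,0,0],0],
  ],
)

```text
clock: 25.9
eef_pos: [0.6411, -0.2122, 0.0884]
tcp_rot: [1.831, 2.471, 0.05]
contact_force: [-0.4, 1.0, -2.5]
grip_width: 0.0501
```

```bash
python3 st.py .4555 -.2115
```

```text
25.9 [ 0.6411 -0.2122  0.0884] yaw 16.98 toolz [ 0.0718 -0.0131 -0.9973] tilt in tool xy (z-down): [ 0.0334 -0.0649  0.9973] q [-0.3906  0.5337  1.5201  0.0179  1.0164 -0.6948] qd 0.0516 F [-0.4  1.  -2.5]
shift [  5.45 -17.69  -1.33]
```

Emit:
carry_out(
  series=[
    [-1,[1.8,-5.9,-0.45],-1.7],
    [-1,[1.8,-5.9,-0.45],0],
    [-1,[1.8,-5.9,-0.45],0],
    [-1,[0,0,0],0],
  ],
)

```text
clock: 26.4
eef_pos: [0.449, -0.213, 0.0828]
tcp_rot: [1.795, 2.506, 0.047]
contact_force: [0.2, -0.5, -2.4]
grip_width: 0.05
```

```bash
python3 st.py .4555 -.2115; python3 look.py w8
```

```text
26.4 [ 0.449  -0.213   0.0828] yaw 18.83 toolz [ 0.0652 -0.0091 -0.9978] tilt in tool xy (z-down): [ 0.0296 -0.0588  0.9978] q [-0.5477  0.3435  1.9107  0.0356  0.8274 -0.8988] qd 0.0904 F [ 0.2 -0.5 -2.4]
shift [-0.06  0.67  0.04]
26.4 [ 0.449  -0.213   0.0828] yaw 18.8 w 0.05
blue 541.0 (536, 57, 24, 49) [(0.01, ((587.3, -74.4), (14.0, 29.2), 126.4)), (0.045, ((559.0, -84.5), (11.7, 24.4), 126.4)), (0.105, ((510.5, -101.9), (7.8, 16.2), 126.4))]
green 16172.0 (204, 110, 145, 123) [(0.01, ((444.4, -180.8), (81.7, 94.8), 18.7)), (0.045, ((439.5, -173.5), (68.3, 79.2), 18.7)), (0.105, ((431.1, -161.0), (45.4, 52.6), 18.7))]
green 1317.0 (219, 365, 113, 20) [(0.01, ((499.7, -343.9), (18.0, 93.8), 18.9)), (0.045, ((485.7, -310.0), (15.1, 78.5), 18.9)), (0.105, ((461.8, -251.7), (10.0, 52.1), 18.9))]
```

View pics/w8.png

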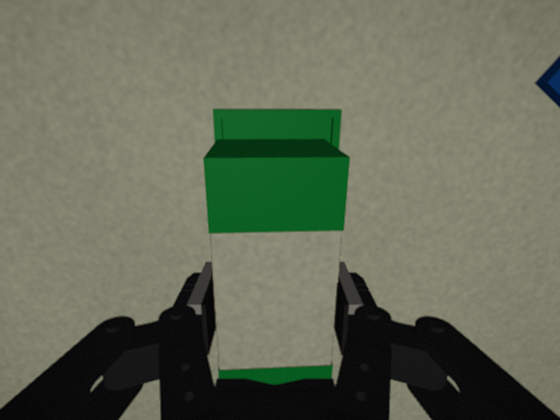

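The held carton is square to the green tray: near tray edge from (214,110) to (341,110), carton bands at rows 232 and 367. Working out the offset.

Run:
```python
from h import *
cal=bot.get_calibration('wrist');s=bot.state();T=lambda p:R.from_rotvec(s['tcp_rot']).inv().apply(p-s['eef_pos'])*100
print(T(world(cal,[(277,232),(275.5,367)],.110)),'bottom edge',T(world(cal,[(221,140),(331,140)],.067)),'tray',T(world(cal,[(214,109.5),(341,109.5)],.010)), tool(s,[.4555,-.2115,.01]),tool(s,[.4555,-.2115,.005]))
```

```text
[[ 3.30005243  0.12904416 -2.7477875 ]
 [-3.21595727  0.08818111 -2.53065263]] bottom edge [[ 6.27808727 -2.46361864  1.30010328]
 [ 6.25122271  2.7102277   1.62546006]] tray [[ 7.51724777 -3.69481335  6.89554437]
 [ 7.51816168  4.19587446  7.39033722]] [ 0.46 -0.1   7.36] [ 0.48 -0.14  7.86]
```

Emit:
carry_out(
  series=[
    [-1,[0.1,0,2],0],
    [-1,[0,0,1.7],0],
    [-1,[0,0,0],0],
  ],
)

```text
clock: 26.82
eef_pos: [0.4595, -0.2159, 0.0453]
tcp_rot: [1.789, 2.498, 0.049]
contact_force: [-0.8, -1.0, -1.1]
grip_width: 0.0499
```

```bash
python3 st.py .452 -.2125
```

```text
26.825 [ 0.4595 -0.2159  0.0453] yaw 18.87 toolz [ 0.0745 -0.014  -0.9971] tilt in tool xy (z-down): [ 0.0372 -0.0661  0.9971] q [-0.5419  0.4101  1.9366  0.04    0.7242 -0.899 ] qd 0.019 F [-0.8 -1.  -1.1]
shift [ 0.56 -0.6  -0.06]
```

Emit:
carry_out(
  series=[
    [-1,[0.6,-0.75,0],0],
    [-1,[0,0,0],0],
    [-1,[0,0,0.9],0],
    [-1,[0,0,0],0],
  ],
)

```text
clock: 27.32
eef_pos: [0.4528, -0.2132, 0.036]
tcp_rot: [1.786, 2.496, 0.05]
contact_force: [0.3, 0.4, -2.2]
grip_width: 0.0501
```

```bash
python3 st.py .4525 -.2125
```

```text
27.325 [ 0.4528 -0.2132  0.036 ] yaw 18.92 toolz [ 0.0772 -0.0154 -0.9969] tilt in tool xy (z-down): [ 0.0395 -0.0681  0.9969] q [-0.5445  0.4177  1.9634  0.0424  0.6869 -0.9051] qd 0.0146 F [ 0.3  0.4 -2.2]
shift [ 0.08 -0.01 -0.  ]
```

Good alignment; lowering.

Emit:
carry_out(
  series=[
    [-1,[0.05,-0.1,0.6],0],
    [-1,[0,-0.05,0.5],0],
    [-1,[0,0,0.3],0],
    [-1,[0,0,0],0],
  ],
)

```text
clock: 27.82
eef_pos: [0.4529, -0.2139, 0.0241]
tcp_rot: [1.784, 2.494, 0.05]
contact_force: [-0.8, -0.2, -2.1]
grip_width: 0.0499
```

```bash
python3 st.py .4525 -.2125
```

```text
27.825 [ 0.4529 -0.2139  0.0241] yaw 18.94 toolz [ 0.0795 -0.0168 -0.9967] tilt in tool xy (z-down): [ 0.0416 -0.0698  0.9967] q [-0.5456  0.4377  1.9759  0.0443  0.6517 -0.909 ] qd 0.0118 F [-0.8 -0.2 -2.1]
shift [ 0.15  0.   -0.01]
```

Emit:
carry_out(
  series=[
    [-1,[0.1,0,0.3],0],
    [-1,[0,0,0.2],0],
    [-1,[0,0,0],0],
  ],
)

```text
clock: 28.2
eef_pos: [0.4532, -0.214, 0.0243]
tcp_rot: [1.78, 2.492, 0.049]
contact_force: [-0.3, 0.4, -0.6]
grip_width: 0.0497
```

```bash
python3 st.py .4525 -.2125
```

```text
28.2 [ 0.4532 -0.214   0.0243] yaw 19.0 toolz [ 0.0826 -0.02   -0.9964] tilt in tool xy (z-down): [ 0.0457 -0.0717  0.9964] q [-0.5446  0.4364  1.9786  0.0427  0.6459 -0.9076] qd 0.0165 F [-0.3  0.4 -0.6]
shift [ 0.16 -0.02 -0.01]
```

Emit:
carry_out(
  series=[
    [0.3,[0,0,0],0],
    [0.6,[0,0,0],0],
    [1,[0,0,0],0],
    [1,[0,0,0],0],
    [1,[0,0,0],0],
    [1,[0,0,-2],0],
    [1,[0,0,-5],0],
    [1,[0,0,-6],0],
    [1,[0,0,-5],0],
    [1,[3,0,0],0],
    [1,[3,0,0],0],
    [1,[0,0,0],0],
  ],
)

```text
clock: 29.7
eef_pos: [0.4194, -0.1533, 0.2058]
tcp_rot: [1.782, 2.49, 0.05]
contact_force: [0.5, -0.4, 0.4]
grip_width: 0.0852
```

```bash
python3 st.py; python3 look.py w9
python3 - <<'E'
from h import *
cv2.imwrite('pics/s4.png',cv2.resize(bot.snapshot('scene')[175:285,170:400],None,fx=3.4,fy=3.4,interpolation=2))
E
```

```text
29.7 [ 0.4194 -0.1533  0.2058] yaw 18.92 toolz [ 0.0836 -0.02   -0.9963] tilt in tool xy (z-down): [ 0.0459 -0.0727  0.9963] q [-0.4612  0.1068  1.8541  0.0217  1.0969 -0.7988] qd 0.0319 F [ 0.5 -0.4  0.4]
29.7 [ 0.4194 -0.1533  0.2058] yaw 18.9 w 0.0852
blue 6956.5 (432, 18, 128, 173) [(0.01, ((653.5, -16.0), (106.2, 150.5), 73.0)), (0.045, ((625.2, -22.2), (95.1, 134.8), 73.0)), (0.105, ((576.6, -32.8), (76.1, 107.8), 73.0))]
green 9047.5 (237, 166, 76, 134) [(0.01, ((457.0, -218.4), (78.9, 164.1), 108.7)), (0.045, ((449.2, -203.4), (70.6, 147.0), 108.7)), (0.105, ((435.8, -177.8), (56.5, 117.6), 108.7))]
```

View pics/w9.png

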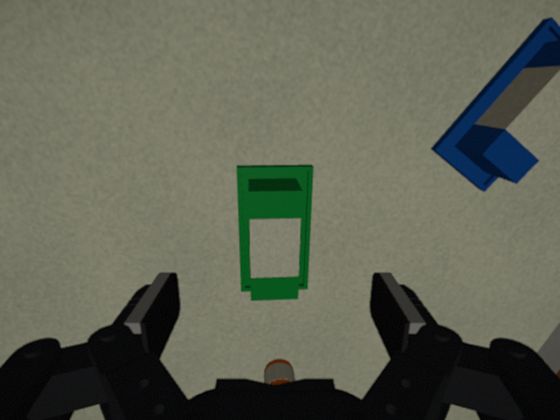

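View pics/s4.png

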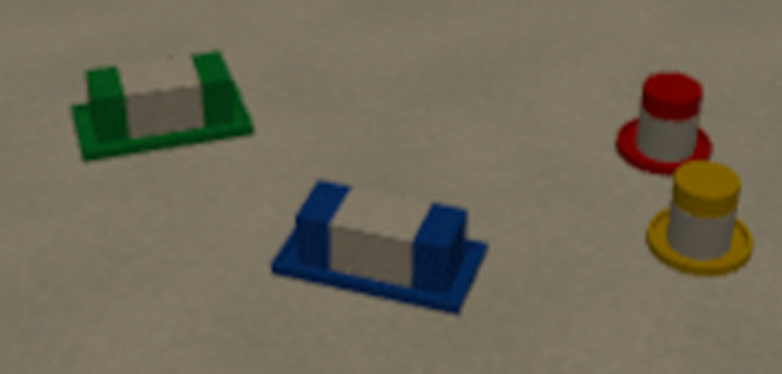

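The scene crop shows all four pieces seated and upright, and the wrist view shows the green carton inside its rim (white patch (250–300, 219–278)). One numeric check follows, on the green patch and the bystanders, before handing in.

Run:
```python
from h import *
cal=bot.get_calibration('wrist')
w=world(cal,[(250,219),(300,218),(298.5,277),(250.5,278)],.05);print('green carton centre',w.mean(0),'side lengths',np.linalg.norm(np.diff(w,axis=0),axis=1))
d=w[0]-w[3]+w[1]-w[2];print('yaw',np.degrees(np.arctan2(d[1],d[0])))
sc=bot.get_calibration('scene')
for n,p in(('blue',[(170+333/3.4,175+220/3.4),(170+415/3.4,175+238/3.4)]),):print(n,world(sc,p,.05))
a=cv2.imread('pics/scene0.png');b=bot.snapshot('scene')
for n,(x0,y0,x1,y1) in dict(bottle=(415,188,442,238),vial=(134,197,156,230)).items():print(n,'mean diff',cv2.absdiff(a,b)[y0:y1,x0:x1].mean())
```

```text
green carton centre [ 0.45419597 -0.21518666  0.05      ] side lengths [0.04848476 0.06641549 0.04992797]
yaw 108.53851279067919
blue [[ 0.65572259 -0.04807861  0.05      ]
 [ 0.67581015  0.01370266  0.05      ]]
bottle mean diff 1.4125925925925926
vial mean diff 1.4421487603305785
```

```bash
python3 -c "
from workcell import bot
print(bot.finish_job())"
```

```text
the job is handed in; nothing more can be done
None
```

All four pieces are in their places and the job is handed in; it gives no verdict, so what follows rests on my own checks. I moved the red jar to the red dish and put the blue carton in the blue tray and let go. Only then did I move the yellow jar to the yellow dish and the green carton to the green tray. It took about 30 s of the 104 s allowed.

- **Blue carton:** the scene picture taken before I touched the other stack showed it flat in its tray. A rough final measurement puts it about 4 mm from the tray centre.
- **Green carton:** it is about 4 mm from the tray centre, with yaw 108.5° against the tray's 108.7°.
- **Jars:** both stand upright inside their rims. Read by eye from the scene picture, the red one is about 4 mm off centre and the yellow about 6 mm.
- **Bottle and vial:** the final scene picture shows no change around either.
- **What went less well:** the tool slowly tilted over the run, to about 0.08 rad by the green carton. It was probably released with one edge a few millimetres up. The final pictures show it lying flat. The force reading showed no clear touchdown, so I judged each one mainly from the known heights and from where the descent stopped.

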